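Turn the ear-defender rack and fill it

TASK

The ear-defender rack on the safety-gear table points the wrong way. Back off the orange wing screw of its clamp just enough to free the turntable (well under half a turn), swing the rack counter-clockwise by its black handle until its yellow tab comes up against the red stop, and screw the clamp tight again. Only then hang every yellow ear defender that stands on the table on the rack's arm, beside the red one, which must stay hanging throughout; leave the shoe box and the grey case where they are.

Things in the scene. Friction and masses are not known exactly. Their poses are not given: they have to be found in the camera images.
- clamp (a joint): Orange wing screw of the clamp, vertical axis. rad; grows counter-clockwise from above = loosening; 1 rad lifts the pad 1.5 mm. At 0 the pad just touches the turntable; below -0.4 it is tight and holds it fast; above +0.15 the turntable is free. Hard end at -0.75; starts between -0.7 and -0.55. Takes 0.15 to 0.3 N m to turn and stays where it is left.
- clamp_grip (a point): Middle of the orange wing, on the screw's axis, 122 mm above the table. The wing is an upright bar 64 mm long along its own y, 12 mm thick along its own x (grip across this), 26 mm high (13 mm above and below the point). It turns with the screw. A blue clamp arm lies 34 mm below the point.
- rack: Rack: aluminium turntable (radius 100 mm, top at 34 mm) with a mast (radius 12 mm, top at 262 mm) and one level arm along its own +x. Origin on the table on the turning axis, z up. Turns about z with light friction when the clamp is loose. A well-hung ear defender has its centre at y = 0, z = 0.205 in this frame, own x along the arm; keep neighbours at least 66 mm apart, centre to centre.
- bar_mid (a point): On the axis of the arm, 200 mm from the turning axis, 255 mm above the table. The arm is a straight round steel bar of radius 7 mm from the mast to 335 mm from the turning axis; its end there turns up 30 mm. Axes as the rack's.
- handle (a point): Upright black round post on the disc for turning the rack: radius 9 mm, 34 to 90 mm above the table; the point is on its axis at 65 mm height, 78 mm from the turning axis, 108 degrees counter-clockwise from the arm. Its axes are the rack's.
- tab_face (a point): Middle of the leading (counter-clockwise) face of the yellow tab at the disc's rim, under the arm; 115 mm from the turning axis, 28 mm high. Axes as the rack's.
- stop_face (a point): Middle of the face of the red stop block on the base that the tab comes up against; 115 mm from the turning axis, 28 mm high. It coincides with the tab's point when the tab is against the stop. Where the stop sits varies.
- muff_first_center (a point): Ear defender with red cups, the same shape as the yellow ones, already hanging on the arm 76 to 84 mm from the turning axis; the point is its centre, 57 mm under the inside of its band.
- muff_1_center (a point): Yellow-cup ear defender standing on its 2 cups (up to 3 alike; None if absent). 152 mm wide (own y), 170 tall, cups 60 deep (own x), 78 apart, 0.24 kg. Point: its centre, half-way up, between the cups. Padded band on top, 22 wide in x: at mid-width its outside is 82 and its inside 57 mm above the point, sloping 0.27 rad down both ways. Pick it there, closing along x, tips not below the inside.
- muff_2_center (a point): As muff_1_center, another yellow ear defender (2).
- muff_3_center (a point): As muff_1_center, another yellow ear defender (3).
- shoe_box: Bystander: yellow shoe box 190 x 310 x 110 mm; origin under its centre.
- case: Bystander: grey case 150 x 180 x 90 mm; origin under its centre.

How it is judged:
By the outcome, as a careful person would: the job done as asked, in the order asked, and still so for the second after the job is handed in, with the robot touching nothing.
Of muff_1, muff_2, muff_3 only 2 to 3 are there at a start; the rules pass over those that are not, and their reading is None.
At some moment in a run one of muff_1, muff_2, muff_3 may be knocked a few centimetres aside while the robot is not near it.
It also fails if it takes over 210 s, if anything falls off the work surface, if the arm or the gripper's body presses on something with over 40 N, if the wrist force passes 120 N, or if a joint passes its speed limit or range.

ROBOT

A 6-joint arm with a two-finger parallel gripper is mounted at the origin on the work surface. World frame = base frame: x ahead of the robot, y to its left, z up, the work surface at z = 0. Lengths are in m, angles in rad, forces in N, time in s.
With the tool pointing down it reaches from about 0.35 to 0.975 m from the base axis. Payload 4.9 kg.
Tool frame: the origin (TCP) lies at the very end of the fingers, on their centre line; the grasp point (between the pads) lies 19 mm behind it; z points along the fingers, y is the line along which they close (so a half turn about z gives the same grasp; the last joint's range is limited). The gripper opens to 85 mm and grips with 20 to 120 N. Pads are 22 mm wide; open, the fingers measure 114 mm over their backs; the gripper's body (76 mm by 85 mm) begins 54 mm behind the grasp point. The pads swing forward as they close: fully open they stand 13 mm farther back than shut.
Start: joints at [1.156, 0.053, 1.613, -0, 1.476, -0.119], TCP at [0.182, 0.598, 0.231] pointing down, gripper open.
Joint ranges: [-3.01, 3.01], [-1.01, 2.22], [0.06, 2.58], [-1.02, 4.17], [0.09, 2.62], [-3.14, 3.14]. Speed limits (rad/s): [2.57, 2.57, 3.14, 3.14, 3.14, 3.14].

INTERFACE

Orientations are given as a unit quaternion [w, x, y, z].
In Python, from plant import manip gives the robot as it stands.
- The arm moves only by the tool play_rows, never from a script. Its argument "series" is a list that holds one entry, the list of rows, each a list of 7 numbers: the shift along the world's x, y, z in m, then the turn, a rotation vector about the world's x, y, z in degrees, then the opening, from 0 (shut) to 1 (fully open). In form: [[[dx, dy, dz, rx, ry, rz, grip], ...]]. A call has 1 to 10 rows; each row shifts and turns the commanded pose from where the row before left it; what a row does not reach is not made up. A row lasts 1/10 s, in which the tool goes at most 50 mm and 8.59 degrees, less where a joint would pass 70% of its speed; a pose out of reach is approached as far as the arm can. A call with a gripper value outside its range is refused whole. The fingers move at their own pace and stop on an object; the grip force is fixed at half the most. Time passes only in rows, so rows that do not move let the fingers close. It gives the time, the measured TCP pose, the force, the opening and the grip force at its end, in the units of the state.
- manip.state(): the state, without advancing time (a new reading comes with each control period).
- manip.grab_frame(name): name is "side" or "top" or "wrist"; returns a dict with "frame" (384x512x3 uint8, blue, green, red), "mtx" (3x3 intrinsics, pixels), "R" (3x3) and "t" (3): a world point X has camera coordinates R X + t. Camera axes: x right, y down, z forward; pixel columns grow to the right and rows downward; lengths in m; the calibration is good to about 2 mm. A picture is of the moment at which its call begins. There is no depth.
- manip.job_done(): hands the job in; it is judged then, once.
The state is a dict: "time": time; "joint_pos": joint angles; "joint_vel": joint speeds; "joint_efforts": joint torques, N m; "tool_pos": TCP position; "tool_rot": TCP orientation; "contact_force": force on the tool from outside, world axes, zero at the start; "ft_torque": the same for the moment, N m; "gripper_width": opening from 0.0 (shut) to 1.0 (fully open); "grasp_force": force on a finger pad.
Only numpy, scipy, OpenCV 4.12 (cv2) and the standard library are available. Lean on these libraries where they do the work, as an engineer would, in place of code of your own. Each camera call takes 0.05 s, during which the arm holds its last target. There are 200 camera calls.

## Working session

There is one attempt and no reset: what is moved stays moved. The work goes in short steps, Python scripts to look and compute and a tool call to move; the robot and the scene stay as the last step left them, time stands still between calls to the robot, and variables do not carry over. Pictures are saved under pics/ and viewed, at most 14 in all, crops included, and the job is handed in when it is done.

Besides the shell and the picture viewer there is one more tool, called after "Emit:" as name(argument=value, ...) on one line, values as JSON. play_rows: Moves the arm, as the interface text tells. Its arguments: {"type":"object","properties":{"series":{"type":"array"}},"required":["series"]}

```bash
mkdir -p pics; cat > h.py <<'E'
import numpy as np,cv2
from plant import manip
def snap(n,tag):
    f=manip.grab_frame(n); cv2.imwrite(f'pics/{tag}.png',f['frame'])
    np.savez(f'pics/{tag}.npz',**{k:np.array(f[k]) for k in f}); return f
def load(tag): return np.load(f'pics/{tag}.npz')
def ray(f,u,v):
    R=f['R'];c=-R.T@f['t'];d=R.T@np.linalg.inv(f['mtx'])@np.array([u,v,1.]);return c,d
def atz(f,u,v,z):
    c,d=ray(f,u,v);return c+d*(z-c[2])/d[2]
def proj(f,X):
    p=f['mtx']@(f['R']@np.array(X,float)+f['t']);return p[:2]/p[2]
E
python3 - <<'E'
from h import *
for n in('top','side'):
    f=snap(n,n+'0');print(n,-f['R'].T@f['t'],f['R'][2],f['mtx'][0])
a=np.hstack([cv2.imread('pics/top0.png')]);cv2.imwrite('pics/top0b.png',cv2.resize(a,(800,600)))
cv2.imwrite('pics/side0b.png',cv2.resize(cv2.imread('pics/side0.png'),(800,600)))
print(manip.state())
E
```

```text
top [ 0.51782256 -0.02100985  1.18087496] [ 0.09450487  0.0203906  -0.99531555] [410.72137949   0.         258.22083972]
side [-0.00322511 -0.61096866  0.91758462] [ 0.52248958  0.53287653 -0.66561793] [438.63699278   0.         249.41303697]
{'time': 0.1, 'joint_pos': array([ 1.15600650e+00,  5.33076081e-02,  1.61416545e+00,  1.75901698e-06,
        1.47599963e+00, -1.19000724e-01]), 'joint_vel': array([-0.00073891, -0.00300123, -0.00426102,  0.00044486,  0.00196923,
        0.00165547]), 'joint_efforts': array([-1.91587033e-04, -3.94900954e+01, -3.71361315e+01, -3.91856531e-05,
        3.93959926e-03, -4.22396454e-06]), 'tool_pos': array([0.18195361, 0.59733514, 0.23017033]), 'tool_rot': array([-2.48762585e-04,  1.47356014e-01,  9.89083071e-01, -9.06504137e-04]), 'contact_force': array([0.49698416, 0.79523985, 0.67279014]), 'ft_torque': array([-0.01708619,  0.04269737,  0.01393481]), 'grasp_force': 0.0, 'gripper_width': 1.0014533355744166}
```

View pics/top0b.png

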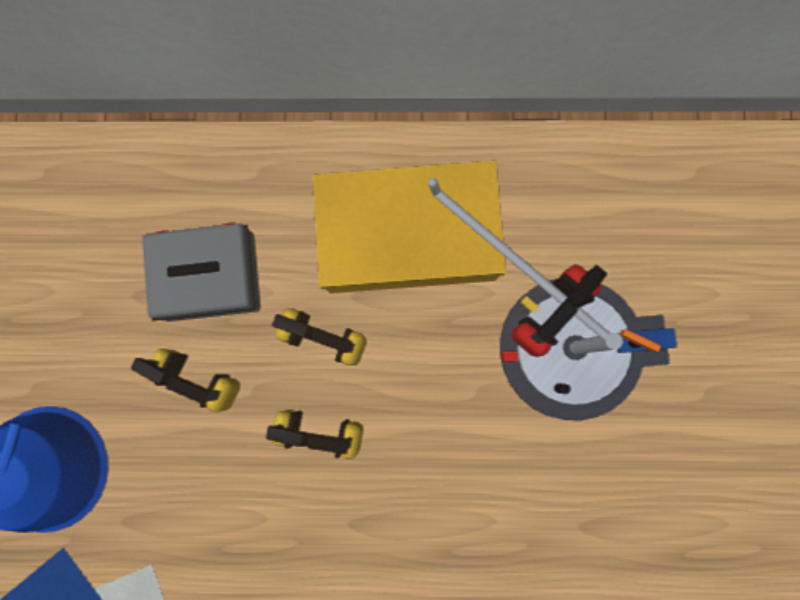

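View pics/side0b.png

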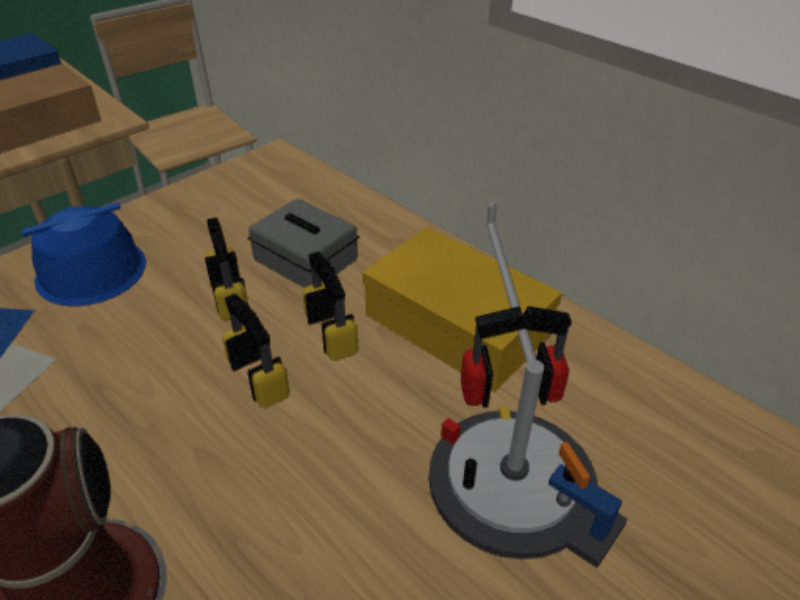

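The top view (800x600 scale) shows three yellow muffs near (318,335), (185,382) and (315,438). The rack's mast base is at (573,347), the arm tip at (433,185), the handle at (562,388), the tab at (530,304), the stop at (510,356) and the wing from (622,332) to (660,349). The side view agrees with this.

```bash
python3 - <<'E'
from h import *
T,S=load('top0'),load('side0');k=512/800
t=lambda u,v,z:atz(T,u*k,v*k,z)
s=lambda u,v,z:atz(S,u*k,v*k,z)
def tri(a,b):
    P=[np.array(f['mtx'])@np.c_[f['R'],f['t']] for f in(T,S)]
    X=cv2.triangulatePoints(P[0],P[1],np.array(a)*k,np.array(b)*k)[:,0];return X[:3]/X[3]
print('mast top',t(614,341,.262),s(534,366,.262),tri((614.,341),(534.,366)))
print('mast base',t(573,347,.034))
print('tip',t(433,183,.285),s(492,208,.285),tri((433.,183),(492.,208)))
print('handle',t(562,389,.09),s(471,462,.09),tri((564.,388),(471.,461)))
print('tab',t(530,304,.034),'stop',t(510,356,.034))
for a in((622,332),(660,349)):print('wing',t(*a,.135))
print('wing side',s(566,447,.135),s(584,473,.135))
print('muffs bandends',[ (t(*a,.15).round(3),t(*b,.15).round(3)) for a,b in (((277,320),(350,347)),((136,364),(218,402)),((270,434),(347,443)))])
print('box',[t(*a,.11).round(3) for a in((313,174),(497,161),(505,274),(320,289))],'case',[t(*a,.09).round(3) for a in((143,235),(246,225),(258,308),(150,320))])
# segment handle, wing, disc
im=T['frame'];hsv=cv2.cvtColor(im,cv2.COLOR_BGR2HSV)
m=cv2.inRange(hsv,(5,200,120),(14,255,255));m[:, :380]=0
n,l,st,c=cv2.connectedComponentsWithStats(m);i=1+np.argmax(st[1:,4]);r=cv2.minAreaRect(np.argwhere(l==i)[:,::-1].astype(np.float32));print(st[i],c[i],r)
print(t(*(c[i]/k),.13),[t(*(p/k),.135).round(4) for p in cv2.boxPoints(r)])
E
```

```text
mast top [ 0.56461873 -0.30211422  0.262     ] [ 0.56453569 -0.30180315  0.262     ] [ 0.56450564 -0.3019547   0.26216866]
mast base [ 0.56516455 -0.2992124   0.034     ]
tip [ 0.78779641 -0.04364322  0.285     ] [ 0.78584715 -0.04799516  0.285     ] [ 0.78954429 -0.04439541  0.28143429]
handle [ 0.49221579 -0.26594333  0.09      ] [ 0.49395085 -0.27162982  0.09      ] [ 0.49459533 -0.26998907  0.09000632]
tab [ 0.64167255 -0.22402021  0.034     ] stop [ 0.54853417 -0.18747151  0.034     ]
wing [ 0.58575617 -0.35421184  0.135     ]
wing [ 0.55856691 -0.41450071  0.135     ]
wing side [ 0.58060279 -0.36661193  0.135     ] [ 0.56203806 -0.40843154  0.135     ]
muffs bandends [(array([0.601, 0.205, 0.15 ]), array([0.558, 0.086, 0.15 ])), (array([0.529, 0.432, 0.15 ]), array([0.469, 0.296, 0.15 ])), (array([0.419, 0.211, 0.15 ]), array([0.406, 0.088, 0.15 ]))]
box [array([0.856, 0.158, 0.11 ]), array([ 0.879, -0.157,  0.11 ]), array([ 0.684, -0.169,  0.11 ]), array([0.657, 0.142, 0.11 ])] case [array([0.754, 0.456, 0.09 ]), array([0.772, 0.276, 0.09 ]), array([0.627, 0.251, 0.09 ]), array([0.605, 0.437, 0.09 ])]
[403 213  19  12  47] [414.         219.29787234] ((411.7000427246094, 218.60003662109375), (20.57182502746582, 4.0249223709106445), 26.56505012512207)
[ 0.56894776 -0.39553142  0.13      ] [array([ 0.5774, -0.3628,  0.135 ]), array([ 0.5865, -0.3676,  0.135 ]), array([ 0.5635, -0.4132,  0.135 ]), array([ 0.5544, -0.4084,  0.135 ])]
```

Emit:
play_rows(series=[[[0.03,-0.03,0.017,0,0,-4,1],[0.03,-0.03,0.017,0,0,-4,1],[0.03,-0.03,0.017,0,0,-4,1],[0.03,-0.03,0.017,0,0,-4,1],[0.03,-0.03,0.017,0,0,-4,1],[0.03,-0.03,0.017,0,0,-4,1],[0.03,-0.03,0.017,0,0,-4,1],[0.03,-0.03,0.017,0,0,-4,1],[0.03,-0.03,0.017,0,0,-4,1],[0.03,-0.03,0.017,0,0,-4,1]]])

```text
time: 1.1
tool_pos: [0.483, 0.2963, 0.4015]
tool_rot: [-0.0, 0.478, 0.878, -0.0]
contact_force: [0.4, 1.1, 0.1]
gripper_width: 0.998
grasp_force: 0.0
```

Emit:
play_rows(series=[[[0.005,-0.038,0,0,0,-3.2,1],[0.005,-0.038,0,0,0,-3.2,1],[0.005,-0.038,0,0,0,-3.2,1],[0.005,-0.038,0,0,0,-3.2,1],[0.005,-0.038,0,0,0,-3.2,1],[0.005,-0.038,0,0,0,-3.2,1],[0.005,-0.038,0,0,0,-3.2,1],[0.005,-0.038,0,0,0,-3.2,1],[0.005,-0.038,0,0,0,-3.2,1]]])

```text
time: 2.0
tool_pos: [0.527, -0.0457, 0.4008]
tool_rot: [-0.0, 0.681, 0.732, -0.0]
contact_force: [0.0, 0.2, 0.6]
gripper_width: 1.0
grasp_force: 0.0
```

Emit:
play_rows(series=[[[0.005,-0.038,0,0,0,-3.2,1],[0.005,-0.038,0,0,0,-3.2,1],[0.005,-0.038,0,0,0,-3.2,1],[0.005,-0.038,0,0,0,-3.2,1],[0.005,-0.038,0,0,0,-3.2,1],[0.005,-0.038,0,0,0,-3.2,1],[0.005,-0.038,0,0,0,-3.2,1],[0.005,-0.038,0,0,0,-3.2,0.6],[0.005,-0.038,0,0,0,-3.2,0.6],[0,0,0,0,0,0,0.6]]])

```text
time: 3.0
tool_pos: [0.5714, -0.3902, 0.3982]
tool_rot: [-0.001, 0.843, 0.538, -0.001]
contact_force: [0.2, 1.1, -0.5]
gripper_width: 0.601
grasp_force: 0.0
```

```bash
python3 - <<'E'
from h import *
f=snap('wrist','w1');s=manip.state();print(s['tool_pos'],s['tool_rot'],s['time'],s['gripper_width'],s['contact_force'])
print(-f['R'].T@f['t'],f['R'][2])
E
```

```text
[ 0.57165733 -0.38798093  0.39894603] [-1.69554535e-03  8.41916701e-01  5.39604630e-01 -4.87523671e-04] 3.05 0.5992378636277236 [-0.10208359 -0.27651235 -0.52889401]
[ 0.59945273 -0.33202584  0.54072657] [-0.11274746 -0.2364508  -0.9650798 ]
```

View pics/w1.png

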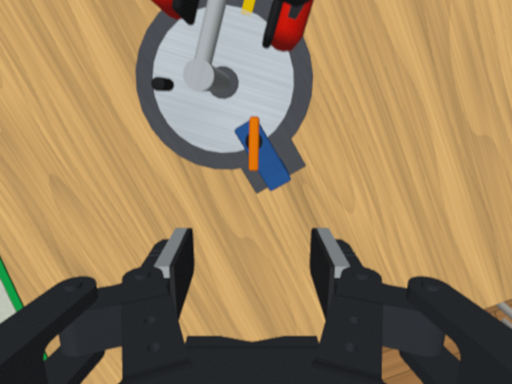

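The wrist view shows the wing upright in the picture at about (254,143), parallel to the finger gap, with the mast base at (222,82) and the handle at (162,84).

```bash
python3 - <<'E'
from h import *
f=load('w1');hsv=cv2.cvtColor(f['frame'],cv2.COLOR_BGR2HSV)
m=cv2.inRange(hsv,(8,200,150),(18,255,255));m[200:]=0
n,l,st,c=cv2.connectedComponentsWithStats(m);i=1+np.argmax(st[1:,4]);r=cv2.minAreaRect(np.argwhere(l==i)[:,::-1].astype(np.float32))
print(st[i],r,atz(f,*c[i],.135))
b=[atz(f,*p,.135).round(4) for p in cv2.boxPoints(r)];print(b)
e=[b[np.argmin([p[1] for p in b])],b[np.argmax([p[1] for p in b])]]
print('mastbase',atz(f,222,82,.034),'top',atz(f,200,73,.262),'handle',atz(f,157,84,.09))
E
```

```text
[249 118  10  52 452] ((253.5, 143.5), (51.0, 9.0), 90.0) [ 0.57525703 -0.38630155  0.135     ]
[array([ 0.5833, -0.357 ,  0.135 ]), array([ 0.5928, -0.3613,  0.135 ]), array([ 0.5676, -0.4164,  0.135 ]), array([ 0.5577, -0.4119,  0.135 ])]
mastbase [ 0.56580916 -0.30180043  0.034     ] top [ 0.56847402 -0.30228614  0.262     ] handle [ 0.49423846 -0.27290991  0.09      ]
```

Emit:
play_rows(series=[[[0.0025,0.002,-0.03,0,0,0,0.6],[0,0,-0.04,0,0,0,0.6],[0,0,-0.04,0,0,0,0.6],[0,0,-0.04,0,0,0,0.6],[0,0,-0.04,0,0,0,0.6],[0,0,-0.04,0,0,0,0.6],[0,0,-0.03,0,0,0,0.6],[0,0,-0.02,0,0,0,0.6],[0,0,-0.012,0,0,0,0.6],[0,0,0,0,0,0,0.6]]])

```text
time: 4.05
tool_pos: [0.5738, -0.3824, 0.1073]
tool_rot: [-0.002, 0.841, 0.541, -0.0]
contact_force: [-0.1, 0.9, 0.7]
gripper_width: 0.599
grasp_force: 0.0
```

Emit:
play_rows(series=[[[0,0,0,0,0,0,0.1],[0,0,0,0,0,0,0.05],[0,0,0,0,0,0,0.05],[0,0,0,0,0,0,0.05],[0,0,0,0,0,0,0.05]]])

```text
time: 4.55
tool_pos: [0.5756, -0.3849, 0.1116]
tool_rot: [0.001, 0.841, 0.541, 0.001]
contact_force: [-1.1, 1.0, 6.9]
gripper_width: 0.129
grasp_force: 59.5
```

```bash
python3 - <<'E'
from h import *
f=snap('wrist','w2');s=manip.state();print(s)
E
```

```text
{'time': 4.6, 'joint_pos': array([-6.96786721e-01,  2.97755390e-01,  1.54227514e+00,  1.90230218e-04,
        1.29854417e+00, -2.68380768e-01]), 'joint_vel': array([ 2.25475413e-04, -7.19972341e-05, -3.12319698e-04,  4.46934061e-04,
        4.53429263e-04,  5.12472180e-06]), 'joint_efforts': array([-3.67499013e-01, -4.37870479e+01, -3.20231116e+01, -8.65865615e-02,
       -3.52770919e-01, -2.21135211e-02]), 'tool_pos': array([ 0.57559961, -0.38484876,  0.11165686]), 'tool_rot': array([1.41299195e-03, 8.41268204e-01, 5.40615874e-01, 5.37469786e-04]), 'contact_force': array([-0.30119155,  1.53870301,  7.39063529]), 'ft_torque': array([ 0.14355247,  0.16283594, -0.06825306]), 'grasp_force': 59.48677182197571, 'gripper_width': 0.12811462323296594}
```

View pics/w2.png

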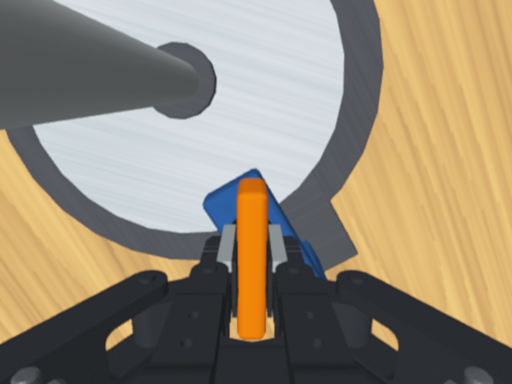

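Emit:
play_rows(series=[[[0,0,0.00015,0,0,5.5,0.05],[0,0,0.00015,0,0,5.5,0.05],[0,0,0.00015,0,0,5.5,0.05],[0,0,0.00015,0,0,5.5,0.05],[0,0,0.00015,0,0,5.5,0.05],[0,0,0.00015,0,0,5.5,0.05],[0,0,0.00015,0,0,5.5,0.05],[0,0,0.00015,0,0,5.5,0.05],[0,0,0.00015,0,0,5.5,0.05],[0,0,0.00015,0,0,5.5,0.05]]])

```text
time: 5.6
tool_pos: [0.5746, -0.3849, 0.1126]
tool_rot: [0.0, 0.495, 0.869, -0.001]
contact_force: [-3.9, 0.1, 6.2]
gripper_width: 0.129
grasp_force: 59.5
```

Emit:
play_rows(series=[[[0,0,0,0,0,0,0.05],[0,0,0,0,0,0,0.3],[0,0,0,0,0,0,0.5],[0,0,0,0,0,0,0.5],[0,0,0.04,0,0,0,0.5],[0,0,0.04,0,0,0,0.5],[0,0,0.04,0,0,0,0.5],[0,0,0.04,0,0,0,0.5],[0,0,0,0,0,0,0.5]]])

```text
time: 6.5
tool_pos: [0.5771, -0.386, 0.2798]
tool_rot: [0.007, 0.497, 0.868, -0.001]
contact_force: [-0.1, -0.8, 1.2]
gripper_width: 0.5
grasp_force: 0.0
```

```bash
python3 - <<'E'
from h import *
f=snap('wrist','w3');s=manip.state();print(s['tool_pos'],s['tool_rot'],s['joint_pos'],s['contact_force'])
hsv=cv2.cvtColor(f['frame'],cv2.COLOR_BGR2HSV)
m=cv2.inRange(hsv,(8,200,150),(18,255,255))
n,l,st,c=cv2.connectedComponentsWithStats(m);i=1+np.argmax(st[1:,4]);r=cv2.minAreaRect(np.argwhere(l==i)[:,::-1].astype(np.float32))
print(st[i],r,[atz(f,*p,.1365).round(4) for p in cv2.boxPoints(r)])
E
```

```text
[ 0.57620163 -0.38525041  0.27583907] [ 4.06256799e-03  4.96504975e-01  8.68024100e-01 -6.83022545e-04] [-6.96633812e-01  1.83825273e-01  1.39712243e+00  8.64672217e-05
  1.55240621e+00 -1.22828617e+00] [ 0.6773847  -0.85819433 -0.34983452]
[242 129  14  74 905] ((248.5, 165.5), (73.0, 13.0), 90.0) [array([ 0.5532, -0.3615,  0.1365]), array([ 0.5625, -0.3561,  0.1365]), array([ 0.5947, -0.4106,  0.1365]), array([ 0.5849, -0.4164,  0.1365])]
```

View pics/w3.png

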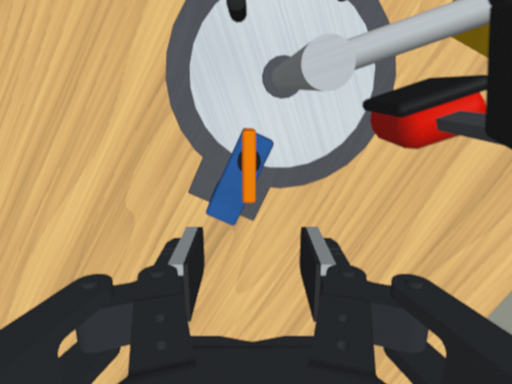

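Emit:
play_rows(series=[[[-0.025,0,0.008,0,0,0,0.7],[-0.025,0,0.008,0,0,0,0.7],[-0.025,0,0,0,0,6,0.7],[-0.025,0,0,0,0,6,0.7],[0.004,0.028,0,0,0,6,0.7],[0.004,0.028,0,0,0,6,0.7],[0.004,0.028,0,0,0,6,0.7],[0.005,0.029,0,0,0,6,0.7],[0,0,0,0,0,0,0.7],[0,0,0,0,0,0,0.7]]])

```text
time: 7.55
tool_pos: [0.4913, -0.2706, 0.2852]
tool_rot: [-0.001, 0.204, 0.979, 0.0]
contact_force: [-0.0, -1.2, 0.7]
gripper_width: 0.698
grasp_force: 0.0
```

```bash
python3 - <<'E'
from h import *
f=snap('wrist','w4');s=manip.state();print(s['tool_pos'],s['tool_rot'],s['joint_pos'],s['contact_force'])
E
```

```text
[ 0.49129368 -0.27117748  0.28539893] [-9.53878960e-04  2.04415015e-01  9.78883825e-01  2.20152779e-04] [-6.36765256e-01 -1.24698684e-01  1.69629960e+00 -3.96789937e-04
  1.57190902e+00 -1.79582931e+00] [ 0.58877576 -0.14012183  0.27818621]
```

View pics/w4.png

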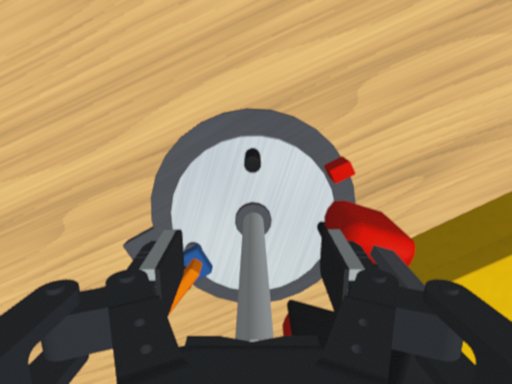

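The view shows the handle post at (252,160), the mast base at (253,218) and the red stop at (340,169).

```bash
python3 - <<'E'
from h import *
f=load('w4');print(-f['R'].T@f['t'])
print('handle top',atz(f,252,164,.09),atz(f,252,155,.09),'bot',atz(f,252,155,.034),'axis',atz(f,253,218,.034))
A=np.array([.565,-.302])
for p in((338,157),(326,167),(332,179),(341,181),(355,172)):
  x=atz(f,*p,.04);d=x[:2]-A;print(p,x,np.hypot(*d),np.degrees(np.arctan2(d[1],d[0])))
for z in (.034,.09): print(proj(f,(.4932,-.2717,z)))
E
```

```text
[ 0.43082592 -0.24594785  0.42780913]
handle top [ 0.49429947 -0.27317398  0.09      ] [ 0.48594816 -0.26953628  0.09      ] bot [ 0.495086   -0.27344664  0.034     ] axis [ 0.56667848 -0.30330396  0.034     ]
(338, 157) [ 0.53548353 -0.18390339  0.04      ] 0.12172933691669548 104.03273422408941
(326, 167) [ 0.54095993 -0.20052774  0.04      ] 0.10428108151543326 103.32836502791245
(332, 179) [ 0.55711566 -0.19909334  0.04      ] 0.10320825040721973 94.38123898191381
(341, 181) [ 0.56355769 -0.19031861  0.04      ] 0.1116907016449314 90.73990656756146
(355, 172) [ 0.55989168 -0.17186477  0.04      ] 0.13023544767054718 92.24793062573389
[252.73347868 152.92564945]
[252.91304557 162.43119338]
```

Emit:
play_rows(series=[[[0.002,-0.001,-0.04,0,0,0,0.7],[0,0,-0.04,0,0,0,0.7],[0,0,-0.04,0,0,0,0.7],[0,0,-0.04,0,0,0,0.7],[0,0,-0.035,0,0,0,0.7],[0,0,-0.025,0,0,0,0.7],[0,0,-0.012,0,0,0,0.7],[0,0,0,0,0,0,0.7]]])

```text
time: 8.4
tool_pos: [0.4921, -0.2719, 0.0524]
tool_rot: [-0.002, 0.205, 0.979, 0.001]
contact_force: [0.2, 0.1, -0.1]
gripper_width: 0.696
grasp_force: 0.0
```

Emit:
play_rows(series=[[[0,0,0,0,0,0,0.3],[0,0,0,0,0,0,0.1],[0,0,0,0,0,0,0.1],[0,0,0,0,0,0,0.1],[0,0,0,0,0,0,0.1]]])

```text
time: 8.9
tool_pos: [0.4949, -0.273, 0.057]
tool_rot: [0.002, 0.204, 0.979, -0.001]
contact_force: [-0.6, 0.4, 6.2]
gripper_width: 0.192
grasp_force: 58.6
```

```bash
python3 - <<'E'
from h import *
s=manip.state();print(s['tool_pos'],s['tool_rot'],s['contact_force'],s['gripper_width'])
p=s['tool_pos'][:2];A=np.array([.5655,-.3025]);d=p-A;print(np.hypot(*d),np.degrees(np.arctan2(d[1],d[0])))
a0=np.arctan2(d[1],d[0])
for k in range(1,10):
  r=lambda t:np.hypot(*d)*np.array([np.cos(t),np.sin(t)])
  print((r(a0+np.radians(5*k))-r(a0+np.radians(5*k-5))).round(4))
E
```

```text
[ 0.49492535 -0.27298349  0.05703839] [ 1.58606035e-03  2.03943140e-01  9.78981187e-01 -7.18711346e-04] [-0.63449596  0.37819641  6.24909732] 0.19165935114134136
0.07649839708911899 157.30380523242113
[-0.0023 -0.0063]
[-0.0017 -0.0064]
[-0.0012 -0.0066]
[-0.0006 -0.0066]
[-0.     -0.0067]
[ 0.0006 -0.0067]
[ 0.0011 -0.0066]
[ 0.0017 -0.0065]
[ 0.0023 -0.0063]
```

Emit:
play_rows(series=[[[-0.0006,-0.0016,0,0,0,1.25,0.1],[-0.0006,-0.0016,0,0,0,1.25,0.1],[-0.0011,-0.0031,0,0,0,2.5,0.1],[-0.001,-0.0032,0,0,0,2.5,0.1],[-0.0009,-0.0032,0,0,0,2.5,0.1],[-0.0007,-0.0033,0,0,0,2.5,0.1],[-0.0006,-0.0033,0,0,0,2.5,0.1],[-0.0004,-0.0033,0,0,0,2.5,0.1],[-0.0003,-0.0033,0,0,0,2.5,0.1]]])

```text
time: 9.8
tool_pos: [0.4895, -0.299, 0.057]
tool_rot: [0.002, 0.03, 1.0, -0.001]
contact_force: [4.1, 0.3, 4.1]
gripper_width: 0.192
grasp_force: 58.4
```

Emit:
play_rows(series=[[[-0.0001,-0.0033,0,0,0,2.5,0.1],[0,-0.0033,0,0,0,2.5,0.1],[0.0002,-0.0033,0,0,0,2.5,0.1],[0.0004,-0.0033,0,0,0,2.5,0.1],[0.0005,-0.0033,0,0,0,2.5,0.1],[0.0006,-0.0033,0,0,0,2.5,0.1],[0.0004,-0.0017,0,0,0,1.25,0.1],[0.0004,-0.0017,0,0,0,1.25,0.1],[0,0,0,0,0,0,0.1]]])

```text
time: 10.7
tool_pos: [0.4923, -0.3222, 0.057]
tool_rot: [0.003, -0.121, 0.993, -0.002]
contact_force: [5.8, 0.5, 5.4]
gripper_width: 0.195
grasp_force: 58.7
```

```bash
python3 - <<'E'
from h import *
s=manip.state();print(s['tool_pos'],s['tool_rot'],s['contact_force'],s['gripper_width'])
f=snap('top','top1');cv2.imwrite('pics/top1c.png',cv2.resize(f['frame'][90:290,250:470],None,fx=2.7,fy=2.7,interpolation=2))
E
```

```text
[ 0.49225045 -0.32220796  0.05703584] [ 0.00257708 -0.12145534  0.99259239 -0.00152063] [5.78747937 0.48194373 5.42661701] 0.19459529648175986
```

View pics/top1c.png

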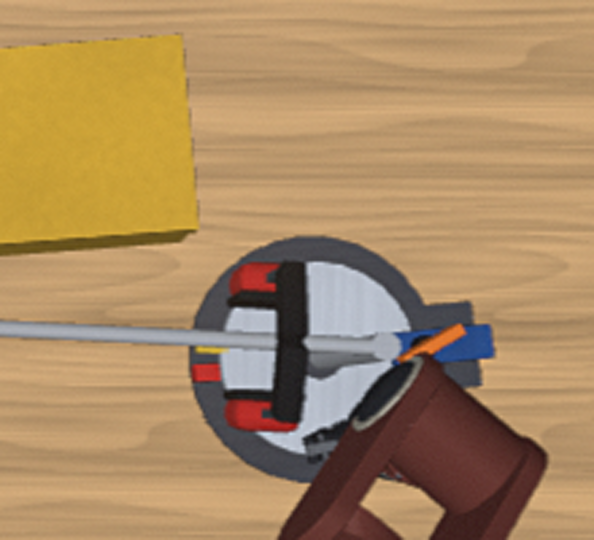

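The rack has turned about 40°. The yellow tab at (208,349) is still a little short of the red stop at (205,372), so I'll continue in small steps and watch the force.

Emit:
play_rows(series=[[[0.0004,-0.0013,0,0,0,1,0.1],[0.0004,-0.0013,0,0,0,1,0.1],[0.0004,-0.0013,0,0,0,1,0.1],[0,0,0,0,0,0,0.1]]])

```text
time: 11.15
tool_pos: [0.4934, -0.326, 0.057]
tool_rot: [0.002, -0.147, 0.989, -0.001]
contact_force: [5.3, 1.0, 4.0]
gripper_width: 0.188
grasp_force: 58.8
```

Emit:
play_rows(series=[[[0.0004,-0.0013,0,0,0,1,0.1],[0,0,0,0,0,0,0.1]]])

```text
time: 11.35
tool_pos: [0.4938, -0.3272, 0.057]
tool_rot: [0.002, -0.156, 0.988, -0.001]
contact_force: [5.5, 0.9, 5.7]
gripper_width: 0.189
grasp_force: 58.8
```

Emit:
play_rows(series=[[[0.0004,-0.0013,0,0,0,1,0.1],[0,0,0,0,0,0,0.1]]])

```text
time: 11.55
tool_pos: [0.4943, -0.3285, 0.057]
tool_rot: [0.003, -0.165, 0.986, -0.001]
contact_force: [6.8, 1.4, 5.8]
gripper_width: 0.191
grasp_force: 58.8
```

Emit:
play_rows(series=[[[0.0005,-0.0013,0,0,0,1,0.1],[0,0,0,0,0,0,0.1]]])

```text
time: 11.75
tool_pos: [0.4948, -0.3298, 0.057]
tool_rot: [0.003, -0.173, 0.985, -0.001]
contact_force: [5.8, 1.4, 4.5]
gripper_width: 0.192
grasp_force: 58.8
```

Emit:
play_rows(series=[[[0.0005,-0.0013,0,0,0,1,0.1],[0,0,0,0,0,0,0.1]]])

```text
time: 11.95
tool_pos: [0.4948, -0.3298, 0.057]
tool_rot: [0.002, -0.181, 0.983, 0.0]
contact_force: [2.9, 5.7, 8.8]
gripper_width: 0.195
grasp_force: 59.1
```

```bash
python3 - <<'E'
from h import *
s=manip.state();print(s['tool_pos'],s['contact_force'])
f=snap('top','top2');cv2.imwrite('pics/top2c.png',cv2.resize(f['frame'][190:260,290:380],None,fx=6,fy=6,interpolation=2))
E
```

```text
[ 0.49478591 -0.32981118  0.05701608] [2.88948352 5.69934889 8.79551929]
```

View pics/top2c.png

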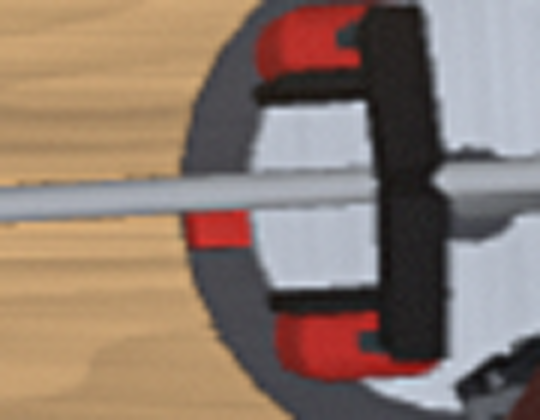

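The tab is hidden under the arm at the stop. The last step met resistance: no motion, and the y force rose. I'll confirm with one small push.

Emit:
play_rows(series=[[[0.0004,-0.001,0,0,0,0,0.1],[0,0,0,0,0,0,0.1]]])

```text
time: 12.2
tool_pos: [0.4948, -0.3298, 0.057]
tool_rot: [0.002, -0.181, 0.983, 0.001]
contact_force: [2.3, 9.5, 12.1]
gripper_width: 0.19
grasp_force: 59.5
```

Emit:
play_rows(series=[[[0,0,0,0,0,0,0.3],[0,0,0,0,0,0,0.45],[0,0,0,0,0,0,0.45],[0,0,0.03,0,0,0,0.45],[0,0,0.04,0,0,0,0.45],[0,0,0.04,0,0,0,0.5],[0,0,0.04,0,0,0,0.5],[0,0,0.04,0,0,0,0.5],[0,0,0.04,0,0,-8,0.5],[0,-0.02,0,0,0,-8,0.5]]])

```text
time: 13.2
tool_pos: [0.4955, -0.3523, 0.2931]
tool_rot: [0.004, -0.041, 0.999, -0.004]
contact_force: [0.5, -0.4, 0.6]
gripper_width: 0.504
grasp_force: 0.0
```

Emit:
play_rows(series=[[[0,-0.03,0,0,0,-8,0.5],[0.02,-0.005,0,0,0,-8,0.5],[0.02,0,0,0,0,-8,0.5],[0.02,0,0,0,0,-8,0.5],[0.02,0,0,0,0,-8,0.5],[0,0,0,0,0,-8,0.5],[0,0,0,0,0,-8,0.5],[0,0,0,0,0,-8.4,0.5],[0,0,0,0,0,0,0.5]]])

```text
time: 14.1
tool_pos: [0.5729, -0.3865, 0.2839]
tool_rot: [-0.001, 0.496, 0.868, -0.0]
contact_force: [0.5, 0.0, 0.9]
gripper_width: 0.494
grasp_force: 0.0
```

```bash
python3 - <<'E'
from h import *
f=snap('wrist','w5');s=manip.state();print(s['tool_pos'],s['tool_rot'],s['contact_force'])
hsv=cv2.cvtColor(f['frame'],cv2.COLOR_BGR2HSV)
m=cv2.inRange(hsv,(8,200,150),(18,255,255))
n,l,st,c=cv2.connectedComponentsWithStats(m);i=1+np.argmax(st[1:,4]);r=cv2.minAreaRect(np.argwhere(l==i)[:,::-1].astype(np.float32))
print(st[i],r,[atz(f,*p,.1365).round(4) for p in cv2.boxPoints(r)])
E
```

```text
[ 0.57294154 -0.38652171  0.28405651] [-5.79231242e-04  4.94727306e-01  8.69048072e-01 -7.74360163e-05] [ 0.1103017  -0.24602877 -0.36140995]
[248 134  13  72 874] ((254.0, 169.5), (71.0, 12.0), 90.0) [array([ 0.5538, -0.3622,  0.1365]), array([ 0.5625, -0.3571,  0.1365]), array([ 0.5947, -0.4109,  0.1365]), array([ 0.5856, -0.4163,  0.1365])]
```

Emit:
play_rows(series=[[[0.002,0.0005,-0.04,0,0,0,0.5],[0,0,-0.04,0,0,0,0.5],[0,0,-0.04,0,0,0,0.5],[0,0,-0.03,0,0,0,0.5],[0,0,-0.02,0,0,0,0.5],[0,0,-0.005,0,0,0,0.5],[0,0,0,0,0,0,0.1],[0,0,0,0,0,0,0.05],[0,0,0,0,0,0,0.05],[0,0,0,0,0,0,0.05]]])

```text
time: 15.15
tool_pos: [0.5758, -0.3869, 0.1119]
tool_rot: [0.001, 0.496, 0.868, -0.001]
contact_force: [-2.1, -0.5, 3.1]
gripper_width: 0.126
grasp_force: 61.2
```

Emit:
play_rows(series=[[[0,0,-0.00015,0,0,-5.6,0.05],[0,0,-0.00015,0,0,-5.6,0.05],[0,0,-0.00015,0,0,-5.6,0.05],[0,0,-0.00015,0,0,-5.6,0.05],[0,0,-0.00015,0,0,-5.6,0.05],[0,0,-0.00015,0,0,-5.6,0.05],[0,0,-0.00015,0,0,-5.6,0.05],[0,0,-0.00015,0,0,-5.6,0.05],[0,0,-0.00015,0,0,-5.6,0.05],[0,0,-0.00015,0,0,-5.6,0.05]]])

```text
time: 16.15
tool_pos: [0.575, -0.387, 0.1109]
tool_rot: [0.001, 0.846, 0.533, -0.001]
contact_force: [-5.4, 0.6, 6.7]
gripper_width: 0.132
grasp_force: 61.7
```

Emit:
play_rows(series=[[[0,0,0,0,0,0,0.05],[0,0,0,0,0,0,0.05],[0,0,0,0,0,0,0.3],[0,0,0,0,0,0,0.5],[0,0,0,0,0,0,0.5],[0,0,0.03,0,0,0,0.5],[0,0,0.04,0,0,0,0.5],[0,0,0.05,0,0,0,0.5],[0,0,0.05,0,0,0,0.5],[0,0,0,0,0,0,0.5]]])

```text
time: 17.15
tool_pos: [0.5784, -0.388, 0.2898]
tool_rot: [0.008, 0.845, 0.534, 0.003]
contact_force: [0.4, -0.2, 1.5]
gripper_width: 0.497
grasp_force: 0.0
```

```bash
python3 - <<'E'
from h import *
f=snap('wrist','w6');s=manip.state();print(s['tool_pos'],s['tool_rot'],s['contact_force'])
hsv=cv2.cvtColor(f['frame'],cv2.COLOR_BGR2HSV)
m=cv2.inRange(hsv,(8,200,150),(18,255,255))
n,l,st,c=cv2.connectedComponentsWithStats(m);i=1+np.argmax(st[1:,4]);r=cv2.minAreaRect(np.argwhere(l==i)[:,::-1].astype(np.float32))
print(st[i],r,[atz(f,*p,.135).round(4) for p in cv2.boxPoints(r)])
E
```

```text
[ 0.57737101 -0.38722105  0.28523711] [0.005298   0.84535875 0.53416952 0.00185592] [-0.571357   -0.86288093 -0.39684753]
[238 131  12  70 827] ((243.5, 165.5), (69.0, 11.0), 90.0) [array([ 0.5844, -0.3561,  0.135 ]), array([ 0.5929, -0.3602,  0.135 ]), array([ 0.5661, -0.4163,  0.135 ]), array([ 0.5571, -0.412 ,  0.135 ])]
```

The clamp is back at its original angle, 1° tighter. Next I'll measure the rack arm and the muffs.

Emit:
play_rows(series=[[[0,0,0.04,0,0,0,0.5],[0,0,0.04,0,0,0,0.5],[0,0,0.04,0,0,0,0.5],[0,0,0.04,0,0,0,0.5],[0,0,0,0,0,0,0.5]]])

```text
time: 17.7
tool_pos: [0.5763, -0.3864, 0.4453]
tool_rot: [0.005, 0.845, 0.534, 0.002]
contact_force: [-0.2, 1.0, 0.5]
gripper_width: 0.503
grasp_force: 0.0
```

```bash
python3 - <<'E'
from h import *
f=snap('top','top3');cv2.imwrite('pics/top3c.png',cv2.resize(f['frame'][170:310,60:420],None,fx=2.2,fy=2.2,interpolation=2))
g=snap('side','side3');cv2.imwrite('pics/side3c.png',cv2.resize(g['frame'][100:340,110:410],None,fx=2.5,fy=2.5,interpolation=2))
E
```

```text
(no output)
```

View pics/top3c.png

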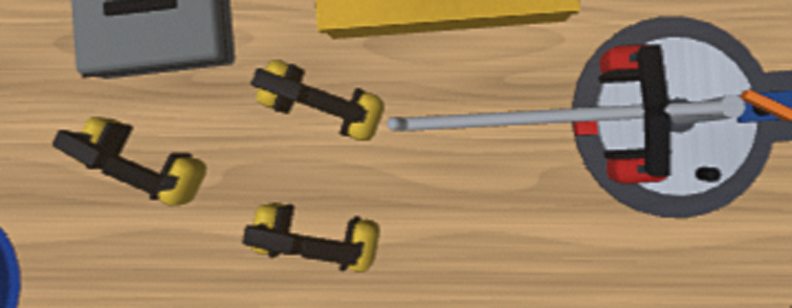

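View pics/side3c.png

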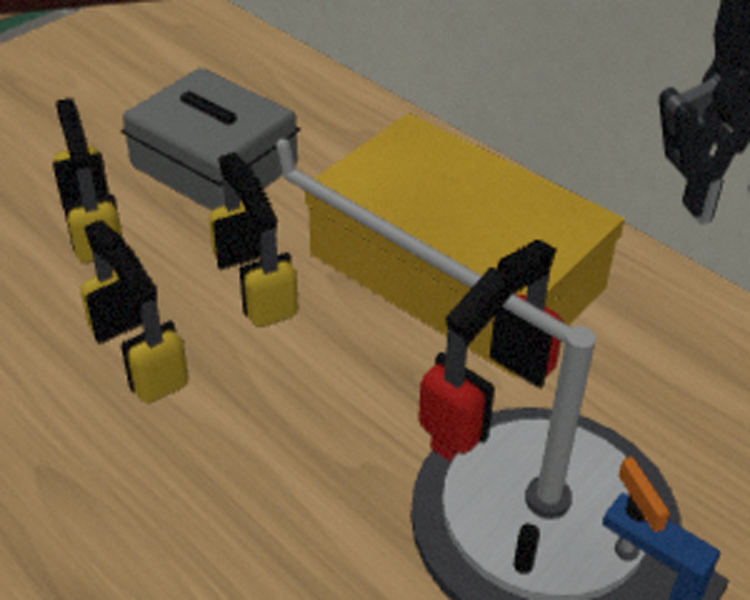

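Both views show three standing yellow muffs (top crop: (318,98), (130,160) and (312,238)), the red muff still hanging, and the arm tip at (398,125) in the top crop. The shoe box and case have not moved. I'll fit the muff poses by silhouette in both views.

```bash
cat > fit.py <<'E'
from h import *
from scipy.optimize import minimize
def box(x0,x1,y0,y1,z):  # z: list of (y,z) handled by caller
    return [(x,y,zz) for x in(x0,x1) for y in(y0,y1) for zz in z]
PARTS=[]
for s in(1,-1):
    PARTS+= [box(-.03,.03,s*.045,s*.076,(-.085,-.015)), box(-.028,.028,s*.039,s*.046,(-.08,-.01)),
     box(-.006,.006,s*.056,s*.064,(-.02,.06)),
     [(x,0,z) for x in(-.011,.011) for z in(.057,.082)]+[(x,s*.066,z-.277*.066) for x in(-.011,.011) for z in(.057,.082)]]
def mask(im):
    h=cv2.cvtColor(im,cv2.COLOR_BGR2HSV)
    m=((h[...,2]<85)|((h[...,1]>185)&(h[...,0]>18)&(h[...,0]<35))).astype(np.uint8);return m
def render(f,p,shape,z=.085):
    c,s=np.cos(p[2]),np.sin(p[2]);m=np.zeros(shape,np.uint8)
    for q in PARTS:
        u=[proj(f,(p[0]+c*x-s*y,p[1]+s*x+c*y,z+zz)) for x,y,zz in q]
        cv2.fillConvexPoly(m,cv2.convexHull((np.array(u)*16).astype(np.int32)),1,shift=4)
    return m
def fit(fs,p0,z=.085):
    M=[]
    for f in fs:
        m=mask(f['frame']);roi=cv2.dilate(render(f,p0,m.shape,z),np.ones((15,15)));M.append(m*roi)
    def cost(p):
        c=0
        for f,m in zip(fs,M):
            r=render(f,p,m.shape,z);c+=1-(r&m).sum()/max(1,(r|m).sum())
        return c/len(fs)
    best=min((minimize(cost,p0,method='Nelder-Mead',options=dict(initial_simplex=np.array([p0,p0+[d,0,0],p0+[0,d,0],p0+[0,0,d*10]]),maxiter=120)) for d in(.012,-.012)),key=lambda r:r.fun)
    return best.x,best.fun
E
python3 - <<'E'
from fit import *
T,S=load('top3'),load('side3')
t=lambda u,v,z:atz(T,60+u/2.2,170+v/2.2,z)
A=np.array([.5655,-.3025])
x=t(398,125,.285);print('tip',x,np.hypot(*(x[:2]-A)),np.degrees(np.arctan2(*(x[:2]-A)[::-1])))
x=t(655,112,.287);print('red top',x,np.hypot(*(x[:2]-A)))
x=atz(S,110+281/2.5,100+145/2.5,.285);print('tip side',x)
x=t(736,106,.262);print('mast top',x, atz(S,110+577/2.5,100+338/2.5,.262))
vis=[T['frame'].copy(),S['frame'].copy()]
for p0 in((.575,.142,-.34),(.495,.36,-.41),(.41,.147,-.1)):
    p,c=fit([T,S],np.array(p0));print(p.round(4),np.degrees(p[2]).round(1),round(c,3),[fit([f],p)[0].round(3) for f in(T,S)])
    for v,f in zip(vis,(T,S)):
        cs,_=cv2.findContours(render(f,p,v.shape[:2]),0,2);cv2.drawContours(v,cs,-1,(255,0,255),1)
o=np.hstack([cv2.resize(vis[0][180:300,70:250],(540,360)),cv2.resize(vis[1][130:270,120:240],(257,300))[:300]]) if 0 else cv2.resize(vis[0][180:300,70:250],(540,360))
o2=cv2.resize(vis[1][130:270,120:240],(309,360));cv2.imwrite('pics/fit3.png',np.hstack([o[:, :480],o2]))
E
```

```text
tip [0.54292021 0.03469265 0.285     ] 0.33794781761290316 93.83103838790673
red top [ 0.55714397 -0.2185128   0.287     ] 0.08440185891863738
tip side [0.5439464  0.03966203 0.285     ]
mast top [ 0.56476754 -0.30562029  0.262     ] [ 0.56095578 -0.30205003  0.262     ]
[ 0.5828  0.1522 -0.3624] -20.8 0.396 [array([ 0.582,  0.148, -0.35 ]), array([ 0.589,  0.159, -0.372])]
[ 0.504   0.3757 -0.4352] -24.9 0.38 [array([ 0.504,  0.377, -0.429]), array([ 0.497,  0.356, -0.425])]
[ 0.4124  0.1543 -0.1997] -11.4 0.357 [array([ 0.411,  0.152, -0.183]), array([ 0.413,  0.154, -0.2  ])]
```

View pics/fit3.png

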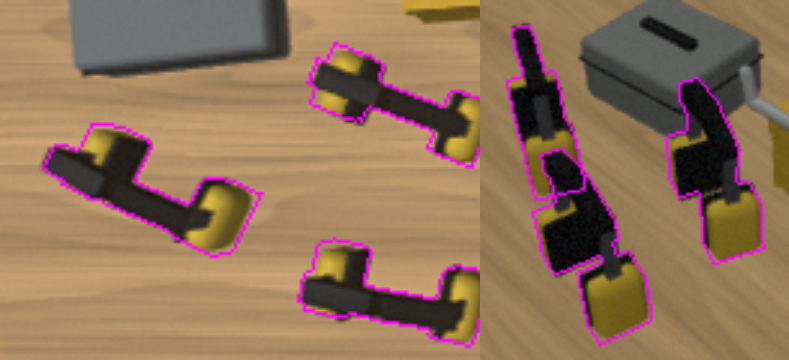

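The fit outlines match the muffs well. I'll move above muff A and recheck it with the wrist camera.

Emit:
play_rows(series=[[[0,0.038,-0.004,0,0,0.5,0.7],[0,0.038,-0.004,0,0,0.5,0.7],[0,0.038,-0.004,0,0,0.5,0.7],[0,0.038,-0.004,0,0,0.5,0.7],[0,0.038,-0.004,0,0,0.5,0.7],[0,0.038,-0.004,0,0,0.5,0.7],[0,0.038,-0.004,0,0,0.5,0.7],[0,0.038,-0.004,0,0,0.5,0.7],[0,0.038,-0.004,0,0,0.5,0.7],[0,0.038,-0.004,0,0,0.2,0.7]]])

```text
time: 18.8
tool_pos: [0.5743, -0.0042, 0.3942]
tool_rot: [-0.002, 0.823, 0.568, -0.002]
contact_force: [-0.3, -0.0, 0.4]
gripper_width: 0.7
grasp_force: 0.0
```

Emit:
play_rows(series=[[[0.002,0.038,0,0,0,0,0.7],[0.002,0.038,0,0,0,0,0.7],[0.002,0.038,0,0,0,0,0.7],[0.001,0.036,0,0,0,0,0.7],[0,0.008,0,0,0,0,0.7],[0,0,0,0,0,0,0.7]]])

```text
time: 19.4
tool_pos: [0.5815, 0.1531, 0.3951]
tool_rot: [-0.001, 0.822, 0.569, -0.002]
contact_force: [-0.1, -0.3, -0.7]
gripper_width: 0.704
grasp_force: 0.0
```

```bash
cat > chk.py <<'E'
import sys;from fit import *
tag=sys.argv[1];p0=np.array([float(v) for v in sys.argv[2:5]])
s=manip.state();q=s['tool_rot'];print(s['time'],'tool',s['tool_pos'].round(4),'yaw',np.degrees(np.arctan2(q[2]**2-q[1]**2+q[0]**2-q[3]**2,2*q[1]*q[2])).round(1),s['gripper_width'].round(3))
for n in sys.argv[5:]:
    f=snap(n,tag+n[0]);p,c=fit([f],p0);print(n,p.round(4),np.degrees(p[2]).round(1),round(c,3))
E
python3 chk.py A .583 .152 -.362 wrist top
```

```text
Traceback (most recent call last):
  File "chk.py", line 3, in <module>
    s=manip.state();q=s['tool_rot'];print(s['time'],'tool',s['tool_pos'].round(4),'yaw',np.degrees(np.arctan2(q[2]**2-q[1]**2+q[0]**2-q[3]**2,2*q[1]*q[2])).round(1),s['gripper_width'].round(3))
                                                                                                                                                                     ^^^^^^^^^^^^^^^^^^^^^^^^
AttributeError: 'float' object has no attribute 'round'
```

```bash
sed -i "s/s\['gripper_width'\].round(3)/s['gripper_width']/" chk.py; python3 chk.py A .583 .152 -.362 wrist side
```

```text
19.4 tool [0.5815 0.1531 0.3951] yaw -20.6 0.704251127614938
wrist [ 0.5822  0.1466 -0.3431] -19.7 0.13
side [ 0.5884  0.1578 -0.3712] -21.3 0.333
```

Emit:
play_rows(series=[[[0.001,-0.006,-0.03,0,0,0.9,0.7],[0,0,-0.04,0,0,0,0.7],[0,0,-0.04,0,0,0,0.7],[0,0,-0.04,0,0,0,0.7],[0,0,-0.04,0,0,0,0.7],[0,0,-0.03,0,0,0,0.7],[0,0,-0.02,0,0,0,0.7],[0,0,-0.008,0,0,0,0.7],[0,0,0,0,0,0,0.7]]])

```text
time: 20.4
tool_pos: [0.5825, 0.1448, 0.1488]
tool_rot: [-0.001, 0.819, 0.574, -0.001]
contact_force: [-0.6, -0.6, 1.2]
gripper_width: 0.704
grasp_force: 0.0
```

Emit:
play_rows(series=[[[0,0,0,0,0,0,0.4],[0,0,0,0,0,0,0.1],[0,0,0,0,0,0,0.1],[0,0,0,0,0,0,0.1],[0,0,0,0,0,0,0.1]]])

```text
time: 20.9
tool_pos: [0.5842, 0.1463, 0.1524]
tool_rot: [0.001, 0.818, 0.575, 0.001]
contact_force: [-2.2, -0.8, 5.7]
gripper_width: 0.244
grasp_force: 59.7
```

Emit:
play_rows(series=[[[0,0,0.01,0,0,0,0.1],[0,0,0.03,0,0,0,0.1],[0,0,0.04,0,0,0,0.1],[0,0,0.045,0,0,0,0.1],[0,0,0.045,0,0,0,0.1],[0,0,0.045,0,0,0,0.1],[0,0,0.045,0,0,0,0.1],[0,0,0.03,0,0,0,0.1],[0,0,0.02,0,0,0,0.1]]])

```text
time: 21.8
tool_pos: [0.5833, 0.1462, 0.4639]
tool_rot: [0.001, 0.818, 0.575, 0.002]
contact_force: [0.4, 0.2, -2.4]
gripper_width: 0.239
grasp_force: 59.1
```

Emit:
play_rows(series=[[[-0.003,-0.02,0,0,0,-6.6,0.1],[-0.003,-0.03,0,0,0,-6.6,0.1],[-0.003,-0.035,0,0,0,-6.6,0.1],[-0.003,-0.035,0,0,0,-6.6,0.1],[-0.003,-0.035,0,0,0,-6.6,0.1],[-0.003,-0.035,0,0,0,-6.6,0.1],[-0.003,-0.035,0,0,0,-6.6,0.1],[-0.003,-0.035,0,0,0,-6.6,0.1],[-0.003,-0.024,0,0,0,-6.6,0.1],[-0.002,-0.01,0,0,0,-7,0.1]]])

```text
time: 22.8
tool_pos: [0.5536, -0.15, 0.4594]
tool_rot: [-0.0, 1.0, 0.029, -0.001]
contact_force: [0.0, 0.1, -2.9]
gripper_width: 0.242
grasp_force: 59.2
```

Emit:
play_rows(series=[[[0,0,0,0,0,0,0.1],[0,0,0,0,0,0,0.1]]])

```text
time: 23.0
tool_pos: [0.5542, -0.1476, 0.4599]
tool_rot: [-0.0, 0.999, 0.034, -0.0]
contact_force: [0.1, -0.0, -2.2]
gripper_width: 0.239
grasp_force: 59.1
```

```bash
python3 - <<'E'
from fit import *
s=manip.state();q=s['tool_rot'];print(s['time'],s['tool_pos'],np.degrees(np.arctan2(q[2]**2-q[1]**2,2*q[1]*q[2])),s['gripper_width'],s['grasp_force'],s['contact_force'])
p=s['tool_pos'];z=p[2]-.0674
for n in('top','side'):
    f=snap(n,'ha'+n[0]);r=fit([f],np.array([p[0],p[1],np.radians(-86.4)]),z);print(n,r[0],np.degrees(r[0][2]),r[1])
    v=f['frame'].copy();c,_=cv2.findContours(render(f,r[0],v.shape[:2],z),0,2);cv2.drawContours(v,c,-1,(255,0,255),1)
    cv2.imwrite(f'pics/ha{n}.png',v)
a=cv2.imread('pics/hatop.png')[120:320,200:450];b=cv2.imread('pics/haside.png')[60:340,150:400]
cv2.imwrite('pics/ha.png',np.hstack([cv2.resize(a,(400,320)),cv2.resize(b,(390,437))[:320]]) )
E
```

```text
23.0 [ 0.55419448 -0.14757177  0.45993851] -86.10680620043912 0.23935926753966477 59.10324811935425 [ 0.08673567 -0.03801804 -2.1726463 ]
top [ 0.55887926 -0.15435303 -1.29389639] -74.13480215420874 0.6459554513481829
side [ 0.5476304  -0.14846486 -1.46767644] -84.0916659324115 0.38704957014816166
```

View pics/ha.png

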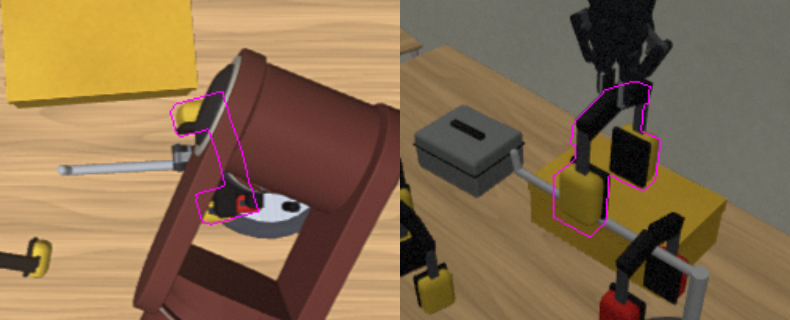

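The muff is held level above the bar, with the grip at mid-band, so I'll lower it onto the bar.

Emit:
play_rows(series=[[[0.001,0,-0.02,0,0,-0.3,0.1],[0,0,-0.03,0,0,0,0.1],[0,0,-0.03,0,0,0,0.1],[0,0,-0.03,0,0,0,0.1],[0,0,-0.03,0,0,0,0.1],[0,0,-0.02,0,0,0,0.1],[0,0,-0.015,0,0,0,0.1],[0,0,-0.008,0,0,0,0.1],[0,0,-0.002,0,0,0,0.1],[0,0,0,0,0,0,0.1]]])

```text
time: 24.1
tool_pos: [0.5557, -0.1478, 0.2762]
tool_rot: [0.0, 1.0, 0.03, 0.001]
contact_force: [-0.1, 0.4, -1.9]
gripper_width: 0.237
grasp_force: 59.1
```

Emit:
play_rows(series=[[[0,0,-0.002,0,0,0,0.1],[0,0,0,0,0,0,0.1]]])

```text
time: 24.3
tool_pos: [0.5557, -0.148, 0.2743]
tool_rot: [0.0, 1.0, 0.03, 0.001]
contact_force: [0.5, -0.2, -2.3]
gripper_width: 0.238
grasp_force: 59.1
```

Emit:
play_rows(series=[[[0,0,-0.002,0,0,0,0.1],[0,0,0,0,0,0,0.1]]])

```text
time: 24.5
tool_pos: [0.5557, -0.1481, 0.2724]
tool_rot: [0.0, 1.0, 0.03, 0.001]
contact_force: [-0.0, -0.2, 0.1]
gripper_width: 0.239
grasp_force: 59.5
```

Emit:
play_rows(series=[[[0,0,-0.001,0,0,0,0.1],[0,0,0,0,0,0,0.1]]])

```text
time: 24.7
tool_pos: [0.5558, -0.1481, 0.2723]
tool_rot: [0.001, 1.0, 0.03, 0.001]
contact_force: [-0.8, 0.3, 3.7]
gripper_width: 0.238
grasp_force: 60.0
```

Contact came at exactly the expected height. I'll release and go to muff C.

Emit:
play_rows(series=[[[0,0,0,0,0,0,0.3],[0,0,0,0,0,0,0.35],[0,0,0,0,0,0,0.45],[0,0,0,0,0,0,0.45],[0,0,0.01,0,0,0,0.45],[0,0,0.03,0,0,0,0.45],[0,0,0.04,0,0,0,0.45],[0,0,0.04,0,0,0,0.45],[0,0,0,0,0,0,0.45]]])

```text
time: 25.6
tool_pos: [0.557, -0.1486, 0.3993]
tool_rot: [0.003, 1.0, 0.03, 0.006]
contact_force: [-0.2, -0.7, 1.1]
gripper_width: 0.451
grasp_force: 0.0
```

Emit:
play_rows(series=[[[-0.014,0.03,0,0,0,7.5,0.7],[-0.014,0.03,0,0,0,7.5,0.7],[-0.014,0.03,0,0,0,7.5,0.7],[-0.014,0.03,0,0,0,7.5,0.7],[-0.014,0.03,0,0,0,7.5,0.7],[-0.014,0.03,0,0,0,7.5,0.7],[-0.014,0.03,0,0,0,7.5,0.7],[-0.014,0.03,0,0,0,7.5,0.7],[-0.014,0.03,0,0,0,7.5,0.7],[-0.014,0.03,0,0,0,7.5,0.7]]])

```text
time: 26.6
tool_pos: [0.4145, 0.1532, 0.3905]
tool_rot: [0.0, 0.773, 0.634, 0.0]
contact_force: [0.1, 0.2, -0.1]
gripper_width: 0.697
grasp_force: 0.0
```

Emit:
play_rows(series=[[[0,0,0,0,0,0,0.7]]])

```text
time: 26.7
tool_pos: [0.4139, 0.1546, 0.3908]
tool_rot: [-0.0, 0.773, 0.635, 0.001]
contact_force: [-0.5, -0.4, 0.8]
gripper_width: 0.7
grasp_force: 0.0
```

```bash
python3 chk.py C .412 .154 -.2 wrist; python3 - <<'E'
from fit import *
f=snap('side','sC')
for nm,p,z in(('hung',(.555,-.148,np.radians(-86.4)),.205),('red',(.560,-.22,np.radians(-86.4)),.205),('B',(.504,.376,-.43),.085)):
    r=fit([f],np.array(p),z);print(nm,r[0].round(3),np.degrees(r[0][2]).round(1),round(r[1],2))
E
```

```text
26.7 tool [0.4139 0.1546 0.3908] yaw -11.2 0.6995743520126447
wrist [ 0.3955  0.141  -0.1989] -11.4 0.802
hung [ 0.561 -0.154 -1.694] -97.1 0.4
red [ 0.567 -0.199 -1.588] -91.0 0.5
B [ 0.505  0.379 -0.449] -25.7 0.26
```

The fit for C is poor, so it has probably been knocked aside. I'll search for it numerically.

```bash
cat > search.py <<'E'
import sys;from fit import *
fs=[load(t) for t in sys.argv[1].split(',')];cx,cy,a,w=map(float,sys.argv[2:6])
M=[mask(f['frame']) for f in fs];best=[]
for x in np.arange(cx-w,cx+w+.001,.015):
  for y in np.arange(cy-w,cy+w+.001,.015):
    for t in np.arange(a-.6,a+.61,.15):
      c=0
      for f,m in zip(fs,M):
        r=render(f,(x,y,t),m.shape);c+=(r&~m&1).sum()/r.sum()
      best.append((c,x,y,t))
best.sort();b=best[0];print(np.round(best[:4],3))
p=np.array(b[1:])
for _ in range(2):p,c=fit(fs,p)
print(p.round(4),np.degrees(p[2]).round(1),c)
for f in fs:print([np.round(v,4) for v in fit([f],p)])
E
python3 search.py Cw,sC .412 .154 -.2 .09
```

```text
[[ 0.463  0.367  0.139 -0.2  ]
 [ 0.474  0.367  0.139 -0.35 ]
 [ 0.524  0.367  0.154 -0.2  ]
 [ 0.558  0.367  0.154 -0.35 ]]
[ 0.3607  0.1356 -0.2214] -12.7 0.18377094907969593
[array([ 0.3605,  0.1333, -0.1967]), np.float64(0.1339)]
[array([ 0.361 ,  0.137 , -0.2254]), np.float64(0.2249)]
```

C has moved to about (0.361, 0.134), and the fit there is good in both views. I'll pick it.

Emit:
play_rows(series=[[[-0.018,-0.007,0,0,0,0,0.7],[-0.018,-0.007,0,0,0,0,0.7],[-0.017,-0.007,0,0,0,-0.5,0.7],[0,0,-0.04,0,0,0,0.7],[0,0,-0.04,0,0,0,0.7],[0,0,-0.04,0,0,0,0.7],[0,0,-0.04,0,0,0,0.7],[0,0,-0.03,0,0,0,0.7],[0,0,0,0,0,0,0.7]]])

```text
time: 27.7
tool_pos: [0.3597, 0.1297, 0.1951]
tool_rot: [-0.002, 0.778, 0.628, -0.004]
contact_force: [-0.6, -0.5, -0.4]
gripper_width: 0.704
grasp_force: 0.0
```

```bash
python3 chk.py C2 .3606 .1345 -.21 side wrist
```

```text
27.7 tool [0.3597 0.1297 0.1951] yaw -12.2 0.7040124619203917
side [ 0.3602  0.1363 -0.224 ] -12.8 0.257
wrist [ 0.3609  0.1344 -0.1859] -10.7 0.088
```

Emit:
play_rows(series=[[[0,0.001,-0.02,0,0,0.5,0.7],[0,0,-0.02,0,0,0,0.7],[0,0,-0.006,0,0,0,0.7],[0,0,0,0,0,0,0.7],[0,0,0,0,0,0,0.4],[0,0,0,0,0,0,0.1],[0,0,0,0,0,0,0.1],[0,0,0,0,0,0,0.1],[0,0,0,0,0,0,0.1]]])

```text
time: 28.7
tool_pos: [0.3631, 0.1323, 0.1559]
tool_rot: [0.001, 0.775, 0.632, 0.001]
contact_force: [-1.7, 0.0, 5.1]
gripper_width: 0.237
grasp_force: 59.6
```

Emit:
play_rows(series=[[[0,0,0.01,0,0,0,0.1],[0,0,0.03,0,0,0,0.1],[0,0,0.04,0,0,0,0.1],[0,0,0.045,0,0,0,0.1],[0,0,0.045,0,0,0,0.1],[0,0,0.045,0,0,0,0.1],[0,0,0.045,0,0,0,0.1],[0,0,0.03,0,0,0,0.1],[0,0,0.02,0,0,0,0.1]]])

```text
time: 29.6
tool_pos: [0.3623, 0.1321, 0.4674]
tool_rot: [0.001, 0.775, 0.632, 0.001]
contact_force: [0.4, 0.0, -2.7]
gripper_width: 0.234
grasp_force: 59.1
```

Emit:
play_rows(series=[[[0.018,-0.02,0,0,0,-7.5,0.1],[0.021,-0.023,0,0,0,-7.5,0.1],[0.021,-0.023,0,0,0,-7.5,0.1],[0.021,-0.023,0,0,0,-7.5,0.1],[0.021,-0.023,0,0,0,-7.5,0.1],[0.021,-0.023,0,0,0,-7.5,0.1],[0.021,-0.023,0,0,0,-7.5,0.1],[0.021,-0.023,0,0,0,-7.5,0.1],[0.015,-0.018,0,0,0,-7.5,0.1],[0.0076,-0.009,0,0,0,-7.3,0.1]]])

```text
time: 30.6
tool_pos: [0.5506, -0.0775, 0.4627]
tool_rot: [-0.0, 1.0, 0.028, -0.001]
contact_force: [-1.1, 0.1, -2.3]
gripper_width: 0.236
grasp_force: 59.1
```

Emit:
play_rows(series=[[[0,0,0,0,0,0,0.1],[0,0,0,0,0,0,0.1]]])

```text
time: 30.8
tool_pos: [0.5496, -0.0757, 0.4638]
tool_rot: [-0.0, 0.999, 0.033, -0.001]
contact_force: [0.3, -0.1, -2.1]
gripper_width: 0.239
grasp_force: 59.1
```

```bash
python3 - <<'E'
from fit import *
s=manip.state();q=s['tool_rot'];print(s['time'],s['tool_pos'],np.degrees(np.arctan2(q[2]**2-q[1]**2,2*q[1]*q[2])),s['gripper_width'],s['contact_force'])
f=snap('side','hc');g=f['frame'][40:300,140:440];cv2.imwrite('pics/hc.png',cv2.resize(g,(690,598)))
E
```

```text
30.8 [ 0.54959893 -0.07565316  0.46377829] -86.20357657970102 0.2390911730221337 [ 0.29220376 -0.12107827 -2.07104017]
```

View pics/hc.png

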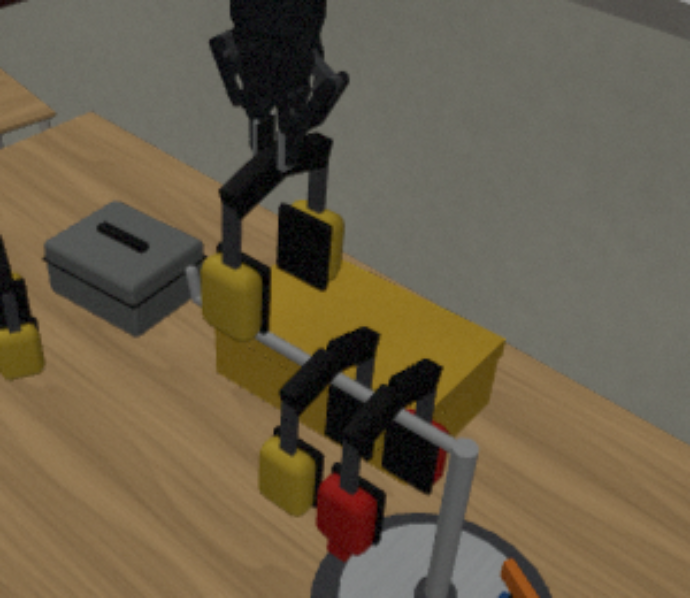

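Muff A hangs beside the red one, and C is held centred over the bar. Lowering C.

Emit:
play_rows(series=[[[0.001,0,-0.02,0,0,0,0.1],[0,0,-0.03,0,0,0,0.1],[0,0,-0.03,0,0,0,0.1],[0,0,-0.03,0,0,0,0.1],[0,0,-0.03,0,0,0,0.1],[0,0,-0.02,0,0,0,0.1],[0,0,-0.015,0,0,0,0.1],[0,0,-0.008,0,0,0,0.1],[0,0,-0.002,0,0,0,0.1],[0,0,0,0,0,0,0.1]]])

```text
time: 31.85
tool_pos: [0.5512, -0.0758, 0.2803]
tool_rot: [0.0, 0.999, 0.032, 0.001]
contact_force: [0.2, -0.1, -1.1]
gripper_width: 0.236
grasp_force: 59.1
```

Emit:
play_rows(series=[[[0,0,-0.002,0,0,0,0.1],[0,0,0,0,0,0,0.1]]])

```text
time: 32.05
tool_pos: [0.5513, -0.076, 0.2783]
tool_rot: [0.0, 0.999, 0.032, 0.001]
contact_force: [-0.0, 0.6, -1.8]
gripper_width: 0.234
grasp_force: 59.1
```

Emit:
play_rows(series=[[[0,0,-0.001,0,0,0,0.1],[0,0,0,0,0,0,0.1]]])

```text
time: 32.25
tool_pos: [0.551, -0.0759, 0.2765]
tool_rot: [0.0, 0.999, 0.032, 0.0]
contact_force: [0.5, -0.0, -2.1]
gripper_width: 0.24
grasp_force: 59.2
```

Emit:
play_rows(series=[[[0,0,-0.001,0,0,0,0.1],[0,0,0,0,0,0,0.1],[0,0,0,0,0,0,0.3],[0,0,0,0,0,0,0.35],[0,0,0,0,0,0,0.45],[0,0,0,0,0,0,0.45],[0,0,0.01,0,0,0,0.45],[0,0,0.03,0,0,0,0.45],[0,0,0.04,0,0,0,0.45],[0,0,0.04,0,0,0,0.45]]])

```text
time: 33.25
tool_pos: [0.5506, -0.0758, 0.3969]
tool_rot: [-0.0, 0.999, 0.032, -0.0]
contact_force: [0.2, 1.0, 0.1]
gripper_width: 0.45
grasp_force: 0.0
```

Emit:
play_rows(series=[[[-0.004,0.037,0,0,0,5,0.7],[-0.004,0.038,0,0,0,5,0.7],[-0.004,0.038,0,0,0,5,0.7],[-0.004,0.038,0,0,0,5,0.7],[-0.004,0.038,0,0,0,5,0.7],[-0.004,0.038,0,0,0,5,0.7],[-0.004,0.038,0,0,0,5,0.7],[-0.004,0.038,0,0,0,5,0.7],[-0.004,0.038,0,0,0,5,0.7]]])

```text
time: 34.15
tool_pos: [0.5146, 0.2667, 0.3964]
tool_rot: [0.0, 0.91, 0.414, 0.001]
contact_force: [-0.3, -0.1, -0.3]
gripper_width: 0.702
grasp_force: 0.0
```

Emit:
play_rows(series=[[[-0.004,0.038,0,0,0,5,0.7],[-0.004,0.038,0,0,0,5,0.7],[-0.003,0.033,0,0,0,5.6,0.7],[0,0,0,0,0,0,0.7],[0,0,0,0,0,0,0.7]]])

```text
time: 34.65
tool_pos: [0.5037, 0.3745, 0.3957]
tool_rot: [0.0, 0.847, 0.532, 0.0]
contact_force: [-0.0, 0.1, -0.3]
gripper_width: 0.695
grasp_force: 0.0
```

```bash
python3 chk.py B .504 .376 -.435 wrist; python3 - <<'E'
from fit import *
g=[snap('top','tB'),snap('side','sB')]
for nm,r,z in(('red',.081,.205),('A',.155,.205),('C',.227,.205)):
    p0=np.array((.565-.063*r,-.3025+.998*r,np.radians(-86.4)))
    for f in g:
        q=f['frame'].copy();h=cv2.cvtColor(q,cv2.COLOR_BGR2HSV)
        if nm=='red': q[(h[...,1]>150)&((h[...,0]<6)|(h[...,0]>174))]=0
        x=fit([dict(frame=q,R=f['R'],t=f['t'],mtx=f['mtx'])],p0,z);print(nm,x[0].round(3),np.degrees(x[0][2]).round(1),round(x[1],2),'r',round(float(np.hypot(x[0][0]-.565,x[0][1]+.3025)),3))
E
```

```text
34.65 tool [0.5037 0.3745 0.3957] yaw -25.7 0.6950652315050773
wrist [ 0.5054  0.375  -0.4431] -25.4 0.126
red [ 0.562 -0.219 -1.515] -86.8 0.38 r 0.083
red [ 0.565 -0.216 -1.485] -85.1 0.4 r 0.087
A [ 0.555 -0.152 -1.537] -88.0 0.42 r 0.151
A [ 0.56  -0.151 -1.67 ] -95.7 0.42 r 0.151
C [ 0.551 -0.076 -1.5  ] -85.9 0.44 r 0.227
C [ 0.557 -0.08  -1.603] -91.9 0.43 r 0.223
```

Emit:
play_rows(series=[[[0.001,0.001,-0.03,0,0,0.3,0.7],[0,0,-0.04,0,0,0,0.7],[0,0,-0.04,0,0,0,0.7],[0,0,-0.04,0,0,0,0.7],[0,0,-0.04,0,0,0,0.7],[0,0,-0.03,0,0,0,0.7],[0,0,-0.02,0,0,0,0.7],[0,0,-0.009,0,0,0,0.7],[0,0,0,0,0,0,0.7]]])

```text
time: 35.7
tool_pos: [0.5046, 0.374, 0.1452]
tool_rot: [-0.0, 0.846, 0.533, -0.001]
contact_force: [0.1, -0.6, 0.5]
gripper_width: 0.701
grasp_force: 0.0
```

Emit:
play_rows(series=[[[0,0,0,0,0,0,0.4],[0,0,0,0,0,0,0.1],[0,0,0,0,0,0,0.1],[0,0,0,0,0,0,0.1],[0,0,0,0,0,0,0.1]]])

```text
time: 36.2
tool_pos: [0.5058, 0.376, 0.1485]
tool_rot: [-0.0, 0.845, 0.534, 0.002]
contact_force: [-1.8, 0.5, 5.0]
gripper_width: 0.243
grasp_force: 60.1
```

Emit:
play_rows(series=[[[0,0,0.01,0,0,0,0.1],[0,0,0.03,0,0,0,0.1],[0,0,0.04,0,0,0,0.1],[0,0,0.045,0,0,0,0.1],[0,0,0.045,0,0,0,0.1],[0,0,0.045,0,0,0,0.1],[0,0,0.045,0,0,0,0.1],[0,0,0.03,0,0,0,0.1],[0,0,0.02,0,0,0,0.1]]])

```text
time: 37.1
tool_pos: [0.5049, 0.375, 0.4596]
tool_rot: [0.0, 0.846, 0.534, 0.002]
contact_force: [-0.4, -0.0, -3.8]
gripper_width: 0.24
grasp_force: 59.2
```

Emit:
play_rows(series=[[[0.003,-0.02,0,0,0,-5,0.1],[0.003,-0.03,0,0,0,-5,0.1],[0.0035,-0.035,0,0,0,-5,0.1],[0.0035,-0.035,0,0,0,-5,0.1],[0.0035,-0.035,0,0,0,-5,0.1],[0.0035,-0.035,0,0,0,-5,0.1],[0.0035,-0.035,0,0,0,-5,0.1],[0.0035,-0.035,0,0,0,-5,0.1],[0.0035,-0.035,0,0,0,-5,0.1],[0.0035,-0.035,0,0,0,-5,0.1]]])

```text
time: 38.1
tool_pos: [0.5384, 0.0437, 0.4555]
tool_rot: [-0.0, 0.992, 0.125, -0.001]
contact_force: [-0.1, -0.5, -2.6]
gripper_width: 0.244
grasp_force: 59.2
```

Emit:
play_rows(series=[[[0.0035,-0.029,0,0,0,-5,0.1],[0.0035,-0.02,0,0,0,-5.8,0.1],[0,0,0,0,0,0,0.1],[0,0,0,0,0,0,0.1]]])

```text
time: 38.5
tool_pos: [0.5456, -0.004, 0.4556]
tool_rot: [-0.0, 0.999, 0.033, -0.001]
contact_force: [-0.3, 0.9, -2.4]
gripper_width: 0.243
grasp_force: 59.3
```

```bash
python3 - <<'E'
from fit import *
s=manip.state();q=s['tool_rot'];p=s['tool_pos'];print(s['time'],p,np.degrees(np.arctan2(q[2]**2-q[1]**2,2*q[1]*q[2])),s['gripper_width'],s['contact_force'])
f=snap('side','hb');r=fit([f],np.array([p[0],p[1],-1.508]),p[2]-.0635);print(r)
E
```

```text
38.5 [ 0.54558762 -0.00400989  0.45555504] -86.23143336999966 0.24261232683124923 [-0.25989512  0.85360851 -2.42447268]
(array([ 0.54549771, -0.00291208, -1.4933646 ]), np.float64(0.3199610989545344))
```

Emit:
play_rows(series=[[[0.0005,0,-0.02,0,0,0,0.1],[0,0,-0.03,0,0,0,0.1],[0,0,-0.03,0,0,0,0.1],[0,0,-0.03,0,0,0,0.1],[0,0,-0.03,0,0,0,0.1],[0,0,-0.02,0,0,0,0.1],[0,0,-0.015,0,0,0,0.1],[0,0,-0.007,0,0,0,0.1],[0,0,-0.002,0,0,0,0.1],[0,0,0,0,0,0,0.1]]])

```text
time: 39.55
tool_pos: [0.5468, -0.0037, 0.2733]
tool_rot: [0.0, 0.999, 0.033, 0.001]
contact_force: [0.3, -0.5, -2.6]
gripper_width: 0.24
grasp_force: 59.2
```

Emit:
play_rows(series=[[[0,0,-0.002,0,0,0,0.1],[0,0,0,0,0,0,0.1]]])

```text
time: 39.75
tool_pos: [0.5468, -0.0039, 0.2712]
tool_rot: [0.0, 0.999, 0.033, 0.001]
contact_force: [0.4, -0.1, -2.6]
gripper_width: 0.241
grasp_force: 59.2
```

Emit:
play_rows(series=[[[0,0,-0.001,0,0,0,0.1],[0,0,0,0,0,0,0.1]]])

```text
time: 39.95
tool_pos: [0.5465, -0.0039, 0.2695]
tool_rot: [0.0, 0.999, 0.033, 0.0]
contact_force: [0.8, 0.1, -2.5]
gripper_width: 0.24
grasp_force: 59.2
```

Emit:
play_rows(series=[[[0,0,-0.001,0,0,0,0.1],[0,0,0,0,0,0,0.1],[0,0,0,0,0,0,0.3],[0,0,0,0,0,0,0.35],[0,0,0,0,0,0,0.45],[0,0,0,0,0,0,0.45],[0,0,0.01,0,0,0,0.45],[0,0,0.03,0,0,0,0.45],[0,0,0.04,0,0,0,0.45],[0,0,0.04,0,0,0,0.45]]])

```text
time: 40.95
tool_pos: [0.546, -0.0038, 0.39]
tool_rot: [-0.0, 0.999, 0.033, -0.0]
contact_force: [1.2, -0.3, -0.1]
gripper_width: 0.453
grasp_force: 0.0
```

Emit:
play_rows(series=[[[-0.01,0.04,0,0,0,3,0.5],[-0.01,0.04,0,0,0,3,0.5],[-0.01,0.04,0,0,0,3,0.5],[-0.01,0.04,0,0,0,3,0.5],[-0.01,0.04,0,0,0,3,0.5],[-0.01,0.04,0,0,0,3,0.5],[-0.01,0.04,0,0,0,3,0.5],[-0.01,0.04,0,0,0,3,0.5],[-0.01,0.04,0,0,0,3,0.5],[0,0,0,0,0,0,0.5]]])

```text
time: 41.95
tool_pos: [0.4547, 0.3599, 0.3888]
tool_rot: [-0.001, 0.963, 0.268, -0.0]
contact_force: [-0.3, -0.4, 0.6]
gripper_width: 0.497
grasp_force: 0.0
```

```bash
python3 - <<'E'
from fit import *
g=[snap('top','tF'),snap('side','sF')]
a=cv2.resize(g[0]['frame'][170:280,210:430],(780,390))[:290] if 0 else cv2.resize(g[0]['frame'][170:270,220:420],(580,290))
b=cv2.resize(g[1]['frame'][120:330,160:400],(354,310));c=np.zeros((600,580,3),np.uint8);c[:290]=a;c[290:,:354]=b
cv2.imwrite('pics/final.png',c);print(manip.state()['tool_pos'])
E
```

```text
[0.45611336 0.35677243 0.38885722]
```

View pics/final.png

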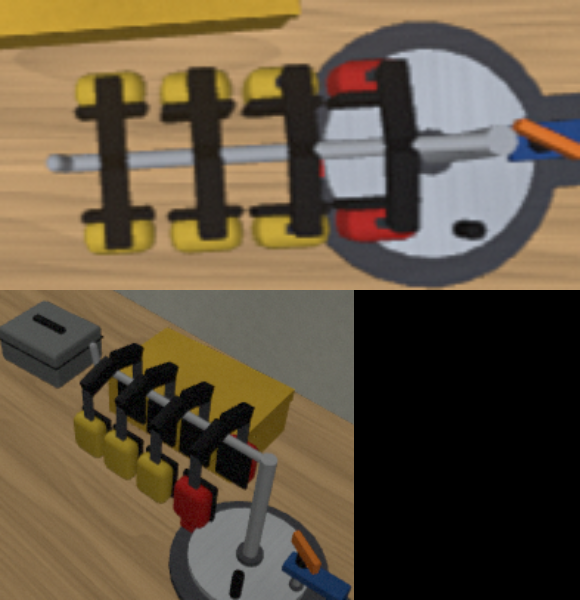

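All four muffs hang upright on the bar, with band centres at x ≈ 115, 207, 302 and 400 in the crop. That gives spacings of about 69, 71 and 74 mm, so I'm handing in.

```bash
python3 -c "
from plant import manip
print(manip.job_done())"
```

```text
the job is handed in; nothing more can be done
None
```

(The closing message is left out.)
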